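Pack the calibration kit

ROBOT

A 6-joint arm with a two-finger parallel gripper is mounted at the origin on the work surface. World frame = base frame: x ahead of the robot, y to its left, z up, the work surface at z = 0. Lengths are in m, angles in rad, forces in N, time in s.
With the tool pointing down it reaches from about 0.275 to 0.975 m from the base axis. Payload 8.4 kg.
Tool frame: the origin (TCP) lies midway between the tips of the shut fingers; the grasp point (between the pads) lies 19 mm behind it; z points along the fingers, y is the line along which they close (so a half turn about z gives the same grasp; the last joint's range is limited). The gripper opens to 92 mm and grips with 3 to 60 N. Pads are 20 mm wide; open, the fingers measure 128 mm over their backs; the gripper's body (75 mm by 189 mm) begins 69 mm behind the grasp point.
Start: joints at [-1.202, 0.353, 1.633, -0, 1.155, -0.002], TCP at [0.226, -0.583, 0.215] pointing down, gripper open.
Joint ranges: [-2.63, 2.63], [-0.92, 2.1], [0.06, 2.66], [-1.3, 4.44], [0, 2.69], [-3.02, 3.02]. Speed limits (rad/s): [2.22, 2.22, 2.79, 3.14, 3.14, 3.14].

INTERFACE

Orientations are given as a 3x3 rotation matrix whose columns are the frame's x, y, z axes.
In Python, from plant import env gives the robot as it stands.
- The arm moves only by the tool play_rows, never from a script. Its argument "increments" is a list that holds one entry, the list of rows, each a list of 7 numbers: the shift along the tool's x, y, z in mm, then the turn, a rotation vector about the tool's x, y, z in degrees, then the opening, from 0 (shut) to 1 (fully open). In form: [[[dx, dy, dz, ax, ay, az, fingers], ...]]. A call has 1 to 5 rows; each row is the pose to reach, as a shift and turn from the pose commanded when the call began, along the tool's axes at that moment; what a row does not reach only later rows make up. A row lasts 1/12 s, in which the tool goes at most 41.7 mm and 7.16 degrees, less where a joint would pass 70% of its speed; a pose out of reach is approached as far as the arm can. A call with a gripper value outside its range is refused whole. The fingers move at their own pace and stop on an object; "squeeze" is the grip in N (left out, the last holds). Time passes only in rows, so rows that repeat a pose let the fingers close. It gives the time, the measured TCP pose, the force, the opening and the grip force at its end, in the units of the state.
- env.state(): the state, without advancing time (a new reading comes with each control period).
- env.get_image(name): name is "side" or "top"; returns a dict with "frame" (400x640x3 uint8, red, green, blue), "range_z" (400x640 float32, m along the optical axis (not along the pixel's ray), 0 where there is no reading), "fx", "fy", "cx", "cy" (pixels), "R" (3x3) and "t" (3): a world point X has camera coordinates R X + t. Camera axes: x right, y down, z forward; pixel columns grow to the right and rows downward; lengths in m; the calibration is good to about 2 mm. A picture is of the moment at which its call begins.
- env.close_job(): hands the job in; it is judged then, once.
The state is a dict: "time_s": time; "joint_pos": joint angles; "qvel": joint speeds; "tau": joint torques, N m; "tool_pos": TCP position; "ee_rot": TCP orientation; "contact_force": force on the tool from outside, world axes, zero at the start; "wrist_torque": the same for the moment, N m; "finger_gap": finger opening in m; "gripper_force": force on a finger pad.
Only numpy, scipy, OpenCV 4.12 (cv2) and the standard library are available. Lean on these libraries where they do the work, as an engineer would, in place of code of your own. Each camera call takes 0.05 s, during which the arm holds its last target. There are 200 camera calls.

TASK

Pack the calibration kit into the open black case: lay every thin steel plate that is on the white riser flat in the case's wide bay (they may lie on one another; in its lane there is no room to grip one, so slide each out over the riser's near edge and pinch the overhang), and lift every brass weight off its peg and stand it upright in the narrow bay. When all of them are in, shut the lid fully. Leave the other things on the desk and riser where they are.

Things in the scene. Friction and masses are not known exactly. Their poses are not given: they have to be found in the camera images.
- plate1_mid (a point): thin flat bare-steel gauge plate, 110 mm (its x) by 50 mm (y) by 3 mm, about 0.12 kg, flat in a lane of the white riser, whose ribs leave no room for fingers beside it; the point is its centre. It slides when pressed from above (10 to 20 N) and dragged, and can be gripped across its 50 mm width where it overhangs the riser edge. None if absent.
- plate2_mid (a point): thin flat bare-steel gauge plate, 110 mm (its x) by 50 mm (y) by 3 mm, about 0.12 kg, flat in a lane of the white riser, whose ribs leave no room for fingers beside it; the point is its centre. It slides when pressed from above (10 to 20 N) and dragged, and can be gripped across its 50 mm width where it overhangs the riser edge. None if absent.
- plate3_mid (a point): thin flat bare-steel gauge plate, 110 mm (its x) by 50 mm (y) by 3 mm, about 0.12 kg, flat in a lane of the white riser, whose ribs leave no room for fingers beside it; the point is its centre. It slides when pressed from above (10 to 20 N) and dragged, and can be gripped across its 50 mm width where it overhangs the riser edge. None if absent.
- weight1_mid (a point): brass weight, 58 mm tall, 0.15-0.29 kg: round flat-based body 40 mm across, 26 mm tall, and on it an upright rectangular loop 30 mm wide (its y), 12 mm thick (its x), 32 mm tall, its opening 18 mm wide and 26 mm high under a 6 mm top bar. Hangs by the loop on a peg. The point is on its axis half-way up, 29 mm above its base, 3 mm above the body's top; z up. None if absent.
- weight2_mid (a point): brass weight, 58 mm tall, 0.15-0.29 kg: round flat-based body 40 mm across, 26 mm tall, and on it an upright rectangular loop 30 mm wide (its y), 12 mm thick (its x), 32 mm tall, its opening 18 mm wide and 26 mm high under a 6 mm top bar. Hangs by the loop on a peg. The point is on its axis half-way up, 29 mm above its base, 3 mm above the body's top; z up. None if absent.
- peg1 (a point): point on a peg's axis, 180 mm above the desk. The peg, a 7 mm round bar along x of the weight stand, runs level from a crossbar 50 mm to +x of this point to 15 mm to -x of it, then turns up 7 mm over its last 7 mm. Raise a weight 7 to 19 mm (best 12), then draw it 40 mm to -x to clear it. Nothing of the stand is higher. y is across the loop. Holds weight1, if present.
- peg2 (a point): point on a peg's axis, 180 mm above the desk. The peg, a 7 mm round bar along x of the weight stand, runs level from a crossbar 50 mm to +x of this point to 15 mm to -x of it, then turns up 7 mm over its last 7 mm. Raise a weight 7 to 19 mm (best 12), then draw it 40 mm to -x to clear it. Nothing of the stand is higher. y is across the loop. Holds weight2, if present.
- riser_edge (a point): middle of the near (robot-side) top edge of the white riser, a fixed low shelf, on the left or right: flat top 70 mm above the desk, 150 mm either side along y, 300 mm along +x; free space below an overhang to -x. Ribs along x, 10 mm high, 16 mm wide, 220 mm long from the edge, make three lanes 64 mm wide at y = -80, 0, 80 mm. Stapler and eraser behind: leave.
- case_wide (a point): centre of the floor of the wide bay of the open black case (fixed, on the left or the right), 5 mm above the desk; bay 130 mm (x) by 125 mm (y). The case is 140 mm (x) by 220 mm (y) outside, walls 5 mm, rim 69 mm above the desk. z up. A wall 5 mm thick along x, its top 55 mm above the desk, parts the bays.
- case_narrow (a point): centre of the inner floor of the narrow bay of the case (on the -y side of the wide bay), 5 mm above the desk; the bay is 130 mm (x) by 80 mm (y). Same axes as case_wide.
- lid_hinge (a point): middle of the lid's hinge line on the case's far (+x) rim, 69.5 mm above the desk; the line runs along the case's y. Shut, the lid (flat board, 152 mm from hinge to free edge, 220 mm wide, 10 mm thick upward from the hinge line) lies toward -x over the case. The point's axes turn with the lid; at joint value 0 they are the case's.
- lid (a joint): angle of the lid, rad: 0 shut, 1.57 upright, 1.75 leaning back fully open. A stiff hinge holds it where it is left (about 3 N at 0.12 m from the hinge moves it); it starts at 1.56 to 1.73 and is shut by pushing its outer (far) face over toward the robot, then down.
- mouse: black computer mouse, 100 x 58 x 32 mm, nearer the robot; leave alone. Origin under its centre.
- calculator: grey calculator 115 x 70 x 14 mm flat on the desk in the middle; leave alone. Origin under its centre.
- stapler: stapler 34 x 130 x 44 mm at the back of the riser; leave alone. Origin under its centre.
- eraser: white eraser 22 x 50 x 12 mm at the back of the riser; leave alone. Origin under its centre.
- mug: white mug 90 mm tall on the far side of the desk; leave alone. Origin under its centre.
- tape: roll of clear tape, 60 mm across, 20 mm tall, flat on the desk nearer the robot; leave alone. Origin under its centre.
There are look-alikes about, which are no part of the job. Leave any orange or turquoise look-alike of the part that bears plate2_mid alone.

How it is judged:
By the outcome, as a careful person would: the job done as asked, in the order asked, and still so for the second after the job is handed in, with the robot touching nothing.
Of plate1, plate2, plate3 only 2 to 3 are there at a start; the rules pass over those that are not, and their reading is None.
Of weight1, weight2 only 1 to 2 are there at a start; the rules pass over those that are not, and their reading is None.
At some moment in a run one of plate1, plate2, plate3 may be knocked a few centimetres aside while the robot is not near it.
It also fails if it takes over 210 s, if anything falls off the work surface, if the arm or the gripper's body presses on something with over 40 N, if the wrist force passes 120 N, or if a joint passes its speed limit or range.

## Working session

There is one attempt and no reset: what is moved stays moved. The work goes in short steps, Python scripts to look and compute and a tool call to move; the robot and the scene stay as the last step left them, time stands still between calls to the robot, and variables do not carry over. Pictures are saved under pics/ and viewed, at most 17 in all, crops included, and the job is handed in when it is done.

Besides the shell and the picture viewer there is one more tool, called after "Request:" by a JSON object that holds its "op" and its "data", one argument or row to a line. play_rows: Moves the arm, as the interface text tells. Its arguments: {"type":"object","properties":{"increments":{"type":"array"},"squeeze":{"type":"number"}},"required":["increments"]}

```bash
ls; mkdir -p pics; python3 - <<'E'
from plant import env
import cv2,numpy as np
s=env.state(); print(s['time_s'],s['tool_pos'],np.round(s['ee_rot'],3).tolist(),s['contact_force'],s['finger_gap'])
for n in('side','top'):
    d=env.get_image(n); cv2.imwrite(f'pics/{n}0.png',d['frame'][...,::-1]); np.savez(f'{n}0.npz',**d)
    print(n,d['fx'],d['cx'],d['cy'],np.round(d['R'],3).tolist(),d['t'])
E
```

```text
pics
0.0 [ 0.22628582 -0.58207583  0.21387238] [[0.932, 0.362, -0.0], [0.362, -0.932, 0.001], [-0.0, -0.001, -1.0]] [ 0.69948579 -0.38036379  0.21263675] 0.09217227011690957
side 449.2265180588877 313.5788070997179 195.06994683381407 [[0.976, -0.216, 0.014], [-0.15, -0.724, -0.673], [0.155, 0.655, -0.74]] [-0.53458788  0.17296101  1.10657422]
top 432.59274065649373 316.4760939860783 205.59585436934677 [[-0.02, -1.0, -0.019], [-0.996, 0.022, -0.086], [0.087, 0.017, -0.996]] [0.04065484 0.56827218 1.23733765]
```

View pics/side0.png

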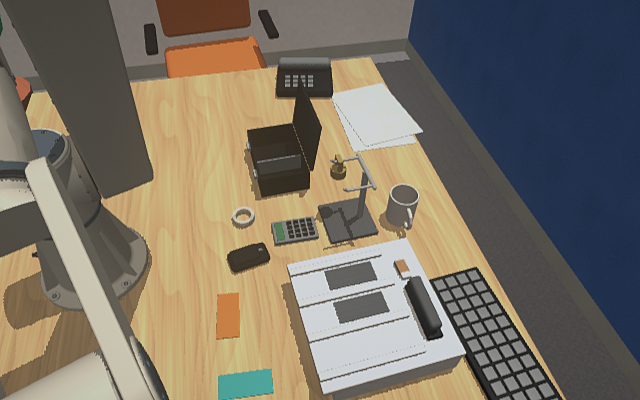

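View pics/top0.png

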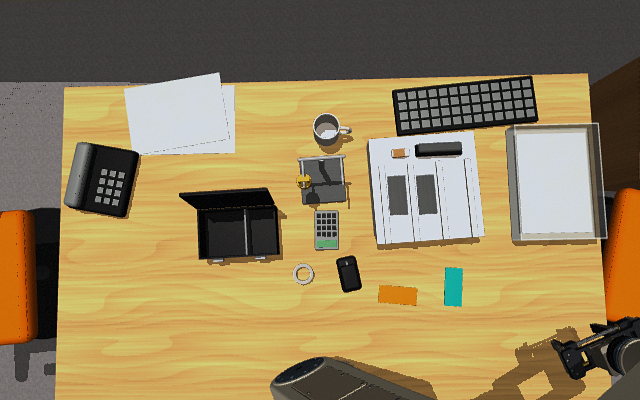

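Top view: grey plates in the riser's left and middle lanes (398,195) and (427,195), with the right lane empty. One weight is on the left peg (304,182) and the right peg (349,200) is empty. The case is at (238,230) with its lid open. The orange (398,295) and turquoise (453,286) sheets on the desk are look-alikes. Measuring next.

```bash
cat > h.py <<'E'
import cv2,numpy as np
def cloud(d):
    z=d['range_z'].astype(float); v,u=np.mgrid[:z.shape[0],:z.shape[1]]
    c=np.stack([(u-d['cx'])/d['fx']*z,(v-d['cy'])/d['fy']*z,z],-1)
    P=(c-d['t'])@d['R']; P[z==0]=np.nan; return P
def onplane(d,uv,h):
    uv=np.asarray(uv,float).reshape(-1,2)
    r=np.c_[(uv[:,0]-d['cx'])/d['fx'],(uv[:,1]-d['cy'])/d['fy'],np.ones(len(uv))]@d['R']
    o=-d['R'].T@d['t']; return o+r*((h-o[2])/r[:,2])[:,None]
def proj(d,X):
    c=np.asarray(X).reshape(-1,3)@d['R'].T+d['t']; return np.c_[c[:,0]/c[:,2]*d['fx']+d['cx'],c[:,1]/c[:,2]*d['fy']+d['cy']]
def rect(pts):
    (c,s,a)=cv2.minAreaRect(np.float32(pts)*1000); return np.round(c,1),np.round(s,1),round(a,1)
def plates(d,box):
    x0,x1,y0,y1=box; P=cloud(d); f=cv2.cvtColor(d['frame'],cv2.COLOR_RGB2HSV)
    m=(f[...,2]<150)&(P[...,0]>x0)&(P[...,0]<x1)&(P[...,1]>y0)&(P[...,1]<y1)&(abs(P[...,2]-.073)<.012)
    m=cv2.morphologyEx(m.astype(np.uint8),cv2.MORPH_OPEN,np.ones((3,3)))
    out=[]
    for c in cv2.findContours(m,cv2.RETR_EXTERNAL,cv2.CHAIN_APPROX_NONE)[0]:
        if cv2.contourArea(c)>150: out.append((rect(onplane(d,c[:,0],.073)[:,:2]),np.round(cv2.boundingRect(c)).tolist()))
    return out
E
python3 - <<'E'
from h import *
T=dict(np.load('top0.npz'));S=dict(np.load('side0.npz'))
P=cloud(T)
print('plates',plates(T,(.2,.8,-.6,.1)));print('platesS',plates(S,(.2,.8,-.6,.1)))
for n,D in(('top',T),('side',S)):
    Q=cloud(D); ok=(Q[...,0]>.2)&(Q[...,0]<.85)
    # riser top
    m=ok&(abs(Q[...,2]-.070)<.006)&(Q[...,1]<0)&(Q[...,1]>-.42)&(D['frame'].min(-1)>150)
    m=cv2.morphologyEx(m.astype(np.uint8),cv2.MORPH_OPEN,np.ones((3,3)))
    c=max(cv2.findContours(m,0,1)[0],key=cv2.contourArea); print(n,'riser',cv2.boundingRect(c),rect(onplane(D,c[:,0],.07)[:,:2]), cv2.boxPoints(cv2.minAreaRect(np.float32(onplane(D,c[:,0],.07)[:,:2]*1000))).round().tolist())
    # stand
    m=ok&(Q[...,2]>.12)&(Q[...,2]<.26)&(Q[...,1]<.2)&(Q[...,1]>-.1)&(Q[...,0]>.4)
    p=Q[m]; print('stand pts',len(p),p.min(0).round(3),p.max(0).round(3))
    # brass
    hsv=cv2.cvtColor(D['frame'],cv2.COLOR_RGB2HSV)
    b=m&(hsv[...,1]>90); 
    if b.sum(): print('brass',b.sum(),Q[b].min(0).round(3),Q[b].max(0).round(3),np.median(Q[b],0).round(3))
    for a,bb in((.165,.195),(.12,.165)):
        k=m&~b&(Q[...,2]>a)&(Q[...,2]<bb); print(a,k.sum(),rect(Q[k][:,:2]) if k.sum()>3 else '')
    # case rim & lid
    m=ok&(Q[...,2]>.055)&(Q[...,2]<.08)&(Q[...,1]>.08)&(Q[...,1]<.45)&(Q[...,0]<.7)
    print('rim',rect(Q[m][:,:2]),Q[m].min(0).round(3),Q[m].max(0).round(3), cv2.boxPoints(cv2.minAreaRect(np.float32(Q[m][:,:2]*1000))).round().tolist())
    m=ok&(Q[...,2]>.09)&(Q[...,2]<.26)&(Q[...,1]>.08)&(Q[...,1]<.5)&(Q[...,0]<.7)
    print('lid',m.sum(),Q[m].min(0).round(3),Q[m].max(0).round(3))
d=T; 
for k,(x,y,w,h) in {'a':(170,170,130,110),'b':(285,130,80,90)}.items():
    cv2.imwrite(f'pics/top_{k}.png',cv2.resize(T['frame'][y:y+h,x:x+w,::-1],None,fx=5,fy=5,interpolation=cv2.INTER_CUBIC))
A=cv2.resize(S['frame'][80:260,230:420,::-1],None,fx=3,fy=3,interpolation=cv2.INTER_CUBIC)
B=cv2.resize(T['frame'][140:230,275:365,::-1],None,fx=6,fy=6,interpolation=cv2.INTER_CUBIC)
cv2.imwrite('pics/side_a.png',A)
E
```

```text
plates [((array([ 589.8, -199. ]), array([110.1,  51.1]), 2.2), [387, 176, 21, 39]), ((array([ 590.6, -279.7]), array([109.9,  50.7]), 2.6), [416, 175, 21, 40])]
platesS [((array([ 587.4, -280. ]), array([111.7,  50.5]), 3.2), [333, 292, 55, 31]), ((array([ 711. , -315.4]), array([ 38.4, 132.3]), 4.0), [405, 285, 38, 56]), ((array([ 586.9, -199.2]), array([111.5,  50.5]), 2.6), [325, 262, 52, 28])]
top riser (369, 131, 106, 113) (array([ 612.1, -278.7]), array([298.2, 297.2]), 3.1) [[455.0, -138.0], [471.0, -435.0], [769.0, -419.0], [753.0, -122.0]]
stand pts 805 [ 0.576 -0.05   0.12 ] [0.688 0.2   0.225]
brass 326 [ 0.576 -0.05   0.12 ] [0.688 0.2   0.223] [0.61  0.071 0.171]
0.165 335 (array([636.5,  74.4]), array([ 84.7, 258.1]), 6.9)
0.12 51 (array([622.6,  98.4]), array([ 23.6, 219. ]), 28.8)
rim (array([493.1, 254.3]), array([151.6, 222.4]), 2.5) [0.415 0.141 0.055] [0.572 0.366 0.08 ] [[413.0, 362.0], [422.0, 140.0], [574.0, 146.0], [564.0, 369.0]]
lid 1393 [0.564 0.147 0.09 ] [0.601 0.367 0.226]
side riser (288, 238, 177, 147) (array([ 608.6, -279.7]), array([297.7, 296. ]), 3.2) [[452.0, -140.0], [468.0, -436.0], [765.0, -419.0], [749.0, -124.0]]
stand pts 1052 [ 0.573 -0.054  0.12 ] [0.684 0.2   0.222]
brass 314 [ 0.585 -0.048  0.129] [0.679 0.149 0.193] [0.618 0.046 0.157]
0.165 414 (array([632.7,  73.4]), array([ 85.6, 262. ]), 7.0)
0.12 197 (array([618.4,  96.8]), array([ 28.9, 223.6]), 28.3)
rim (array([497.6, 253.2]), array([150.2, 227.9]), 2.5) [0.418 0.137 0.055] [0.577 0.367 0.08 ] [[418.0, 364.0], [428.0, 136.0], [578.0, 143.0], [568.0, 370.0]]
lid 1312 [0.561 0.143 0.09 ] [0.597 0.368 0.223]
```

View pics/side_a.png

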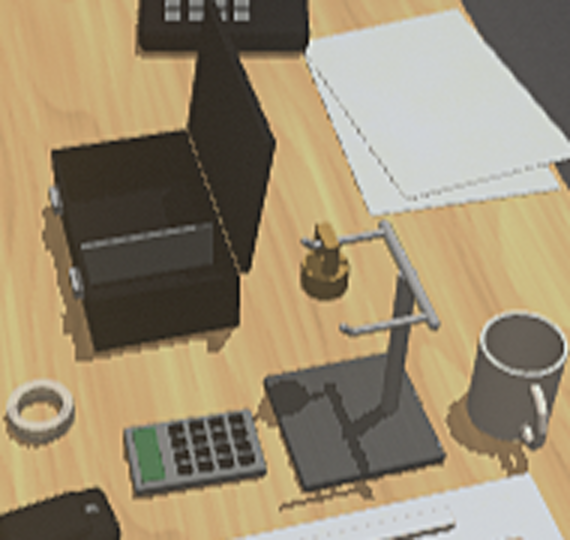

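View pics/top_b.png

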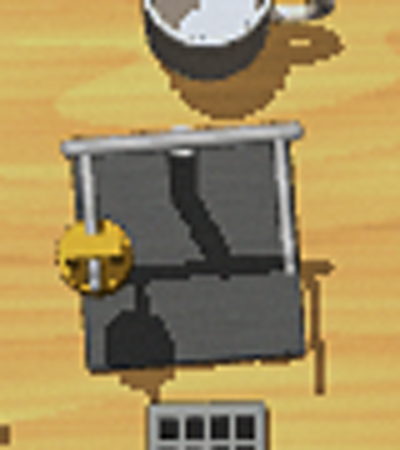

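Only one weight is there, at crop (95,258), on peg 1; peg 2 is empty. So there are two plates and one weight to pack. Next, the precise frames for the peg, weight and case.

```bash
python3 - <<'E'
from h import *
T=dict(np.load('top0.npz'));S=dict(np.load('side0.npz'))
px=lambda a:np.array(a)/5+[285,130]
for z,n,a in((.18,'peg1',[(88,157),(95,287)]),(.18,'peg2',[(280,142),(291,272)]),(.18,'bar',[(68,148),(300,130)])):
    p=onplane(T,px(a),z)[:,:2]*1e3; v=p[1]-p[0]; print(n,p.round(1).tolist(),np.linalg.norm(v).round(1),np.degrees(np.arctan2(v[1],v[0])).round(1))
for n,D in(('top',T),('side',S)):
    Q=cloud(D);h=cv2.cvtColor(D['frame'],cv2.COLOR_RGB2HSV)
    box=(Q[...,1]>-.08)&(Q[...,1]<.12)&(Q[...,0]>.5)&(Q[...,0]<.72)
    b=box&(h[...,1]>90)&(Q[...,2]>.12); print(n,'brass',b.sum(),Q[b].min(0).round(4),Q[b].max(0).round(4))
    u=np.argwhere(b)[:,::-1]; print(u.min(0),u.max(0))
    for lo,hi in((.125,.16),(.164,.2)):
        k=b&(Q[...,2]>lo)&(Q[...,2]<hi)
        if k.sum()>4: print(lo,k.sum(),Q[k].min(0).round(4),Q[k].max(0).round(4),Q[k].mean(0).round(4),rect(Q[k][:,:2]))
    k=box&~b&(Q[...,2]>.165)&(Q[...,2]<.2); p=Q[k]
    for y0,y1 in((-.08,-.02),(-.02,.03),(.03,.12)):
        q=p[(p[:,1]>y0)&(p[:,1]<y1)]
        if len(q): print('stand',y0,len(q),q.min(0).round(3),q.max(0).round(3))
    # case
    r=(Q[...,1]>.1)&(Q[...,1]<.42)&(Q[...,0]>.38)&(Q[...,0]<.62)
    k=r&(abs(Q[...,2]-.069)<.005)
    for a in(2.5,):
        c,s=np.cos(np.radians(a)),np.sin(np.radians(a)); q=Q[k][:,:2]; X=q[:,0]*c+q[:,1]*s; Y=-q[:,0]*s+q[:,1]*c
        print('X',np.percentile(X,[0,2,5,10,50,90,98,100]).round(4),'Y',np.percentile(Y,[0,2,5,50,95,98,100]).round(4))
        k=r&(abs(Q[...,2]-.055)<.004);q=Q[k][:,:2]; X=q[:,0]*c+q[:,1]*s; Y=-q[:,0]*s+q[:,1]*c
        print('div Y',np.percentile(Y[(X>.42)&(X<.56)],[5,25,50,75,95]).round(4),k.sum())
    k=r&(Q[...,2]>.1)&(Q[...,2]<.235);q=Q[k]
    A=np.c_[q[:,1:],np.ones(len(q))]; w=np.linalg.lstsq(A,q[:,0],rcond=None)[0]; print('lid x=',w.round(4),'top',q[:,2].max().round(4),'Y',q[:,1].min().round(3),q[:,1].max().round(3))
    k=r&(Q[...,2]<.012)&(Q[...,2]>-.003)&(h[...,2]<70); q=Q[k]; print('floor',k.sum(), rect(q[:,:2]) if k.sum() else '')
E
```

```text
peg1 [[670.9, 59.5], [603.1, 57.1]] 67.7 -178.0
peg2 [[676.3, -39.8], [608.6, -43.7]] 67.8 -176.7
bar [[675.8, 69.7], [682.3, -50.2]] 120.1 -86.9
top brass 181 [ 0.6044 -0.0502  0.1333] [0.6877 0.0788 0.195 ]
[296 154] [345 189]
0.125 67 [0.6044 0.0394 0.1333] [0.6415 0.0788 0.16  ] [0.6185 0.0574 0.1554] (array([623.8,  58. ]), array([36.7, 39.2]), 61.9)
0.164 83 [ 0.6117 -0.0502  0.1642] [0.6877 0.0741 0.195 ] [0.6309 0.053  0.1871] (array([650.3,  11.7]), array([ 68.8, 127.9]), 3.8)
stand -0.08 114 [ 0.608 -0.05   0.179] [ 0.687 -0.022  0.193]
stand -0.02 83 [ 0.671 -0.019  0.171] [0.686 0.03  0.191]
stand 0.03 115 [0.603 0.032 0.178] [0.681 0.074 0.192]
X [0.4371 0.4375 0.4381 0.4392 0.5146 0.5757 0.5774 0.5785] Y [0.1219 0.1223 0.1232 0.2425 0.3408 0.3417 0.3432]
div Y [0.1225 0.2066 0.2103 0.2942 0.3375] 218
lid x= [-0.0424  0.1724  0.5628] top 0.2256 Y 0.147 0.367
floor 2824 (array([494.4, 260.5]), array([158.5, 233.7]), 2.3)
side brass 312 [ 0.5979 -0.0477  0.1308] [0.6794 0.0747 0.1927]
[330 154] [374 192]
0.125 192 [0.6008 0.0364 0.1308] [0.6398 0.0736 0.16  ] [0.6169 0.049  0.1498] (array([619.3,  54.1]), array([34.9, 38.9]), 74.7)
0.164 109 [ 0.5979 -0.0477  0.1641] [0.6794 0.0747 0.1927] [0.6254 0.0399 0.1819] (array([638.1,  12.8]), array([ 74.6, 126.1]), 3.8)
stand -0.08 121 [ 0.604 -0.054  0.179] [ 0.684 -0.02   0.19 ]
stand -0.02 83 [ 0.668 -0.019  0.165] [0.683 0.029 0.187]
stand 0.03 110 [0.599 0.031 0.174] [0.678 0.071 0.192]
X [0.4331 0.4335 0.4341 0.4353 0.5105 0.5723 0.5745 0.5805] Y [0.1173 0.1196 0.1208 0.2116 0.3397 0.3419 0.3452]
div Y [0.1199 0.123  0.2067 0.3341 0.3387] 353
lid x= [-0.0495  0.1617  0.5632] top 0.2232 Y 0.143 0.368
floor 1014 (array([500.8, 270.2]), array([157.5, 259.3]), 2.1)
```

View pics/top_a.png

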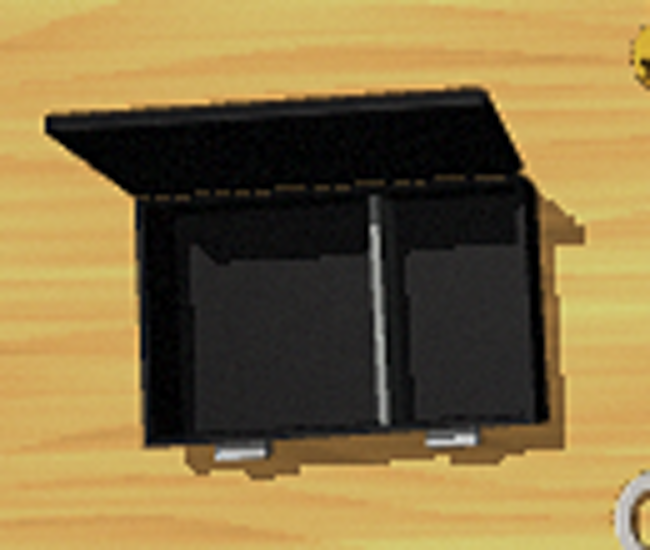

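Top crop: wide bay at about crop (280,330), narrow bay at about (465,330), lid leaning back. All fixtures share a yaw of about 2.8°, so I'll use that as the tool yaw throughout.

Working positions:
- **Case:** centre (0.495, 0.253), wide bay (0.493, 0.296), narrow bay (0.498, 0.188).
- **Weight:** about (0.621, 0.056).
- **Plates:** (0.589, -0.280) and (0.588, -0.199).

First move: turn and approach.

Request:
{"op": "play_rows", "data": {
  "increments": [
    [[39,-11,0,0,0,6,0],[77,-22,0,0,0,12,0],[116,-33,0,0,0,18.4,0],[154,-44,0,0,0,18.4,0],[193,-56,0,0,0,18.4,0]]
  ]
}}

```text
time_s: 0.52
tool_pos: [0.387, -0.4591, 0.2143]
ee_rot: [[0.999, 0.048, -0.0], [0.048, -0.999, 0.0], [-0.0, -0.0, -1.0]]
contact_force: [0.9, -0.3, -0.3]
finger_gap: 0.061
gripper_force: 0.0
```

```bash
cat >> h.py <<'E'
def to(env,x,y,z):
    s=env.state(); d=s['ee_rot'].T@(np.array([x,y,z])-s['tool_pos'])*1e3; return d.round(1)
def st(env):
    s=env.state(); R=s['ee_rot']; print('t',s['time_s'],'p',s['tool_pos'].round(4),'yaw',np.degrees(np.arctan2(R[1,0],R[0,0])).round(2),'F',s['contact_force'].round(1),'gap',round(s['finger_gap'],4),'gf',s['gripper_force'])
E
python3 - <<'E'
from h import *
from plant import env
st(env)
for p in((.624,-.278,.14),): print(to(env,*p))
d=env.get_image('top'); Q=cloud(d); s=env.state(); r=(np.hypot(Q[...,0]-s['tool_pos'][0],Q[...,1]-s['tool_pos'][1])<.14)&(Q[...,2]>s['tool_pos'][2]+.07)&(Q[...,2]<s['tool_pos'][2]+.16)
q=(Q[r]-s['tool_pos'])@s['ee_rot']; print('tool-frame extents',np.percentile(q,[2,98],axis=0).round(3))
E
```

```text
t 0.5167 p [ 0.387  -0.4591  0.2143] yaw 2.77 F [ 0.9 -0.3 -0.3] gap 0.061 gf 0.0
[ 245.5 -169.4   74.3]
tool-frame extents [[-0.032 -0.091 -0.155]
 [ 0.027 -0.022 -0.094]]
```

Request:
{"op": "play_rows", "data": {
  "increments": [
    [[33,-23,0,0,0,0,0],[66,-46,0,0,0,0,0],[99,-68,0,0,0,0,0],[132,-91,0,0,0,0,0],[165,-114,0,0,0,0,0]]
  ]
}}

```text
time_s: 0.98
tool_pos: [0.5462, -0.337, 0.2143]
ee_rot: [[0.999, 0.05, -0.0], [0.05, -0.999, 0.0], [-0.0, -0.0, -1.0]]
contact_force: [1.0, -1.3, -0.4]
finger_gap: 0.0233
gripper_force: 0.0
```

Request:
{"op": "play_rows", "data": {
  "increments": [
    [[33,-23,15,0,0,0,0],[66,-46,30,0,0,0,0],[80,-55,60,0,0,0,0],[80,-55,95,0,0,0,0],[80,-55,128,0,0,0,0]]
  ]
}}

```text
time_s: 1.4
tool_pos: [0.6234, -0.2781, 0.0849]
ee_rot: [[0.999, 0.052, 0.0], [0.052, -0.999, -0.0], [0.0, 0.0, -1.0]]
contact_force: [0.4, -0.4, -0.7]
finger_gap: 0.0006
gripper_force: 0.0
```

```bash
python3 - <<'E'
from h import *
from plant import env
st(env); d=env.get_image('top'); print(plates(d,(.2,.8,-.6,.1))); print(plates(env.get_image('side'),(.2,.8,-.6,.1)))
E
```

```text
t 1.4 p [ 0.6234 -0.2781  0.0849] yaw 2.99 F [ 0.4 -0.4 -0.7] gap 0.0006 gf 0.0
[((array([ 589.8, -199.3]), array([110.8,  51.3]), 3.2), [387, 176, 21, 39])]
[((array([ 714.8, -340.1]), array([37.3, 82.3]), 1.5), [415, 304, 28, 37]), ((array([ 578.3, -275.8]), array([92.6, 63.3]), 2.7), [333, 292, 48, 32]), ((array([ 574.6, -200.9]), array([86.3, 52.5]), 2.0), [325, 264, 40, 26])]
```

Now press down slowly and feel for contact.

Request:
{"op": "play_rows", "data": {
  "increments": [
    [[0,0,6,0,0,0,0],[0,0,9,0,0,0,0],[0,0,11,0,0,0,0],[0,0,12,0,0,0,0],[0,0,12,0,0,0,0]]
  ]
}}

```text
time_s: 1.92
tool_pos: [0.6229, -0.28, 0.0759]
ee_rot: [[0.999, 0.049, 0.002], [0.049, -0.999, -0.001], [0.002, 0.001, -1.0]]
contact_force: [-0.3, 0.2, -1.0]
finger_gap: 0.0004
gripper_force: 0.0
```

Request:
{"op": "play_rows", "data": {
  "increments": [
    [[0,0,1,0,0,0,0],[0,0,2,0,0,0,0],[0,0,2,0,0,0,0]]
  ]
}}

```text
time_s: 2.17
tool_pos: [0.6228, -0.2797, 0.0734]
ee_rot: [[0.999, 0.05, 0.001], [0.05, -0.999, -0.001], [0.001, 0.001, -1.0]]
contact_force: [-1.2, -0.6, 4.4]
finger_gap: 0.0007
gripper_force: 2.3
```

Request:
{"op": "play_rows", "data": {
  "increments": [
    [[0,0,1,0,0,0,0],[0,0,1,0,0,0,0],[0,0,1,0,0,0,0]]
  ]
}}

```text
time_s: 2.42
tool_pos: [0.6228, -0.2797, 0.0734]
ee_rot: [[0.999, 0.05, 0.001], [0.05, -0.999, -0.001], [0.001, 0.001, -1.0]]
contact_force: [-3.9, 1.8, 12.4]
finger_gap: 0.0007
gripper_force: 6.5
```

Request:
{"op": "play_rows", "data": {
  "increments": [
    [[0,0,0.4,0,0,0,0],[-5,0,0.4,0,0,0,0],[-10,0,0.4,0,0,0,0],[-16,0,0.4,0,0,0,0],[-22,0,0.4,0,0,0,0]]
  ]
}}

```text
time_s: 2.83
tool_pos: [0.6031, -0.2814, 0.0734]
ee_rot: [[0.999, 0.05, 0.006], [0.05, -0.999, -0.002], [0.006, 0.002, -1.0]]
contact_force: [3.6, 0.9, 8.4]
finger_gap: 0.0003
gripper_force: 4.5
```

```bash
python3 - <<'E'
from h import *
from plant import env
st(env); print(plates(env.get_image('side'),(.2,.8,-.6,.1)))
E
```

```text
t 2.8333 p [ 0.6031 -0.2814  0.0734] yaw 2.85 F [3.6 0.9 8.4] gap 0.0003 gf 4.503069664933719
[((array([ 557.9, -282.1]), array([90.8, 54.7]), 3.4), [324, 297, 48, 30]), ((array([ 714.1, -319. ]), array([ 37. , 124.5]), 1.5), [405, 288, 38, 53]), ((array([ 565.3, -201.3]), array([67.2, 53.2]), 1.5), [325, 265, 31, 26])]
```

Request:
{"op": "play_rows", "data": {
  "increments": [
    [[-8,0,0.7,0,0,0,0],[-17,0,0.7,0,0,0,0],[-27,0,0.7,0,0,0,0],[-38,0,0.7,0,0,0,0],[-48,0,0.7,0,0,0,0]]
  ]
}}

```text
time_s: 3.3
tool_pos: [0.5559, -0.2843, 0.0734]
ee_rot: [[0.999, 0.049, 0.008], [0.05, -0.999, -0.003], [0.008, 0.004, -1.0]]
contact_force: [5.6, -0.0, 12.5]
finger_gap: 0.0005
gripper_force: 6.5
```

Request:
{"op": "play_rows", "data": {
  "increments": [
    [[-10,0,0,0,0,0,0],[-20,0,0,0,0,0,0],[-30,0,0,0,0,0,0],[-40,0,0,0,0,0,0],[-40,0,0,0,0,0,0]]
  ]
}}

```text
time_s: 3.72
tool_pos: [0.5146, -0.2865, 0.0734]
ee_rot: [[0.999, 0.049, 0.006], [0.049, -0.999, -0.003], [0.006, 0.004, -1.0]]
contact_force: [-0.8, -1.0, 17.6]
finger_gap: 0.0005
gripper_force: 8.9
```

```bash
python3 - <<'E'
from h import *
from plant import env
st(env); print(plates(env.get_image('side'),(.2,.7,-.6,.1)));d=env.get_image('top'); print(plates(d,(.2,.7,-.6,.1)))
E
```

```text
t 3.7167 p [ 0.5146 -0.2865  0.0734] yaw 2.82 F [-0.8 -1.  17.6] gap 0.0005 gf 8.948657687506056
[((array([ 464.7, -298.7]), array([78.6, 77.2]), 2.9), [285, 307, 41, 37]), ((array([ 605.3, -198.4]), array([74.8, 50.5]), 2.0), [345, 262, 32, 24])]
[((array([ 590.2, -198.9]), array([109.1,  50.7]), 2.1), [388, 176, 20, 39])]
```

Request:
{"op": "play_rows", "data": {
  "increments": [
    [[-6,0,0,0,0,0,0],[-12,0,0,0,0,0,0],[-12,0,0,0,0,0,0],[-12,0,-20,0,0,0,0.76],[-12,0,-60,0,0,0,0.76]]
  ]
}}

```text
time_s: 4.23
tool_pos: [0.498, -0.2841, 0.1277]
ee_rot: [[0.999, 0.05, -0.006], [0.05, -0.999, 0.003], [-0.006, -0.004, -1.0]]
contact_force: [-0.5, -0.1, 0.7]
finger_gap: 0.0119
gripper_force: 0.0
```

Request:
{"op": "play_rows", "data": {
  "increments": [
    [[-35,0,0,0,0,0,0.76],[-65,0,0,0,0,0,0.76],[-65,0,0,0,0,0,0.76],[-65,0,0,0,0,0,0.76]]
  ]
}}

```text
time_s: 4.57
tool_pos: [0.4347, -0.2888, 0.1309]
ee_rot: [[0.999, 0.048, 0.0], [0.048, -0.999, -0.0], [0.0, 0.0, -1.0]]
contact_force: [0.3, -0.3, -0.4]
finger_gap: 0.0386
gripper_force: 0.0
```

```bash
python3 - <<'E'
from h import *
from plant import env
st(env); d=env.get_image('side'); print(plates(d,(.2,.7,-.6,.1)));print(plates(env.get_image('top'),(.2,.7,-.6,.1)))
cv2.imwrite('pics/s1.png',cv2.resize(d['frame'][200:380,220:420,::-1],None,fx=3,fy=3))
print(to(env,.438,-.2873,.0595))
E
```

```text
t 4.5667 p [ 0.4347 -0.2888  0.1309] yaw 2.77 F [ 0.3 -0.3 -0.4] gap 0.0386 gf 0.0
[((array([ 468.9, -288.7]), array([110.5,  49.8]), 4.2), [284, 305, 52, 34]), ((array([ 586.9, -199.3]), array([111.5,  50.1]), 2.3), [325, 262, 52, 28])]
[((array([ 495.1, -285.8]), array([62.8, 50.6]), 4.0), [420, 217, 20, 24]), ((array([ 589.8, -198.9]), array([110.2,  50.6]), 2.4), [387, 176, 21, 39])]
[ 1.5 -1.7 71.3]
```

View pics/s1.png

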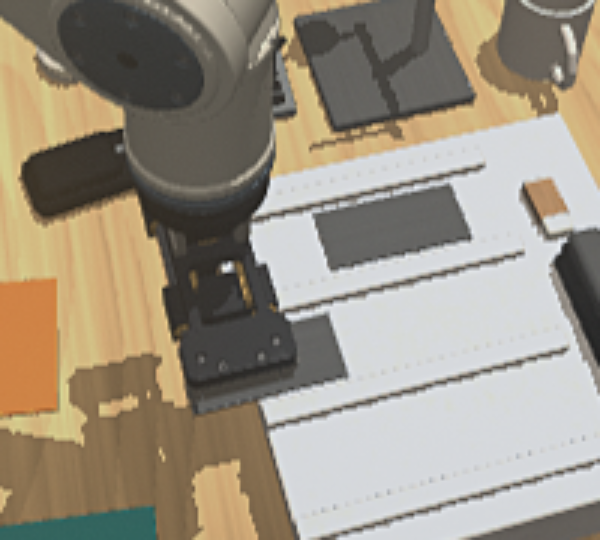

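The plate overhangs the edge at crop (240,390), with the gripper above it. Open wider, descend, pinch.

Request:
{"op": "play_rows", "data": {
  "increments": [
    [[1,0,0,0,0,0,0.76],[1,0,0,0,0,0,0.76],[1,0,0,0,0,0,0.76],[1,0,0,0,0,0,0.76],[1,0,0,0,0,0,0.76]]
  ]
}}

```text
time_s: 5.08
tool_pos: [0.4368, -0.2886, 0.1303]
ee_rot: [[0.999, 0.05, -0.0], [0.05, -0.999, 0.0], [-0.0, -0.0, -1.0]]
contact_force: [-0.0, -0.2, 0.9]
finger_gap: 0.0696
gripper_force: 0.0
```

Request:
{"op": "play_rows", "data": {
  "increments": [
    [[0,0,25,0,0,0,0.76],[0,0,45,0,0,0,0.76],[0,0,60,0,0,0,0.76],[0,0,71,0,0,0,0.76],[0,0,71,0,0,0,0.76]]
  ]
}}

```text
time_s: 5.5
tool_pos: [0.4354, -0.2878, 0.0575]
ee_rot: [[0.999, 0.05, -0.003], [0.05, -0.999, 0.002], [-0.003, -0.002, -1.0]]
contact_force: [-0.8, -0.1, 0.3]
finger_gap: 0.0701
gripper_force: 0.0
```

Request:
{"op": "play_rows", "data": {
  "increments": [
    [[0,0,0,0,0,0,0.3],[0,0,0,0,0,0,0.3],[0,0,0,0,0,0,0.3],[0,0,0,0,0,0,0.3],[0,0,0,0,0,0,0.3]]
  ],
  "squeeze": 40
}}

```text
time_s: 5.92
tool_pos: [0.4372, -0.2891, 0.0603]
ee_rot: [[0.999, 0.05, 0.001], [0.05, -0.999, -0.001], [0.001, 0.001, -1.0]]
contact_force: [0.3, -0.5, 1.1]
finger_gap: 0.0487
gripper_force: 40.0
```

Request:
{"op": "play_rows", "data": {
  "increments": [
    [[0,0,-15,0,0,0,0.3],[0,0,-40,0,0,0,0.3],[0,0,-70,0,0,0,0.3],[0,-20,-100,0,0,0,0.3],[0,-50,-100,0,0,0,0.3]]
  ]
}}

```text
time_s: 6.33
tool_pos: [0.4374, -0.2415, 0.165]
ee_rot: [[0.999, 0.047, 0.008], [0.048, -0.999, -0.005], [0.008, 0.005, -1.0]]
contact_force: [1.0, -0.1, 0.7]
finger_gap: 0.0483
gripper_force: 40.0
```

Request:
{"op": "play_rows", "data": {
  "increments": [
    [[4,-38,0,0,0,0,0.3],[8,-76,0,0,0,0,0.3],[12,-114,0,0,0,0,0.3],[16,-152,0,0,0,0,0.3],[20,-190,0,0,0,0,0.3]]
  ]
}}

```text
time_s: 6.75
tool_pos: [0.4443, -0.0463, 0.1599]
ee_rot: [[0.999, 0.049, 0.001], [0.049, -0.999, -0.0], [0.001, 0.0, -1.0]]
contact_force: [0.4, -0.4, -1.8]
finger_gap: 0.0491
gripper_force: 40.0
```

Request:
{"op": "play_rows", "data": {
  "increments": [
    [[4,-38,0,0,0,0,0.3],[8,-76,0,0,0,0,0.3],[12,-114,0,0,0,0,0.3],[16,-152,0,0,0,0,0.3],[20,-190,0,0,0,0,0.3]]
  ]
}}

```text
time_s: 7.17
tool_pos: [0.4548, 0.1447, 0.1599]
ee_rot: [[0.999, 0.05, 0.001], [0.05, -0.999, 0.0], [0.001, -0.0, -1.0]]
contact_force: [1.9, -0.9, -0.6]
finger_gap: 0.0489
gripper_force: 40.0
```

Request:
{"op": "play_rows", "data": {
  "increments": [
    [[4,-38,0,0,0,0,0.3],[8,-76,0,0,0,0,0.3],[12,-114,0,0,0,0,0.3],[12,-144,0,0,0,0,0.3],[12,-144,0,0,0,0,0.3]]
  ]
}}

```text
time_s: 7.58
tool_pos: [0.4602, 0.2922, 0.1599]
ee_rot: [[0.999, 0.052, 0.001], [0.052, -0.999, 0.002], [0.001, -0.002, -1.0]]
contact_force: [-0.3, 0.2, -2.0]
finger_gap: 0.0483
gripper_force: 40.0
```

```bash
python3 - <<'E'
from h import *
from plant import env
st(env); d=env.get_image('side'); e=env.get_image('top')
cv2.imwrite('pics/s2.png',np.hstack([cv2.resize(d['frame'][60:240,190:370,::-1],(400,400)),cv2.resize(e['frame'][150:290,170:310,::-1],(400,400))]))
print(to(env,.461,.294,.1))
print(plates(d,(.2,.7,-.6,.1)))
E
```

```text
t 7.5833 p [0.4602 0.2922 0.1599] yaw 3.01 F [-0.3  0.2 -2. ] gap 0.0483 gf 39.99183475971222
[ 1.8 -6.  59.4]
[((array([ 586.9, -199.2]), array([111.5,  50.5]), 2.6), [325, 262, 52, 28])]
```

View pics/s2.png

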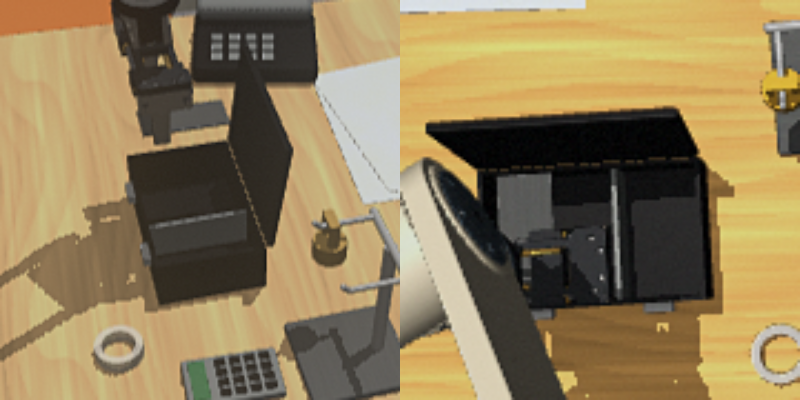

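The plate is held level over the wide bay, right panel (525,200). Descending.

Request:
{"op": "play_rows", "data": {
  "increments": [
    [[1,-2,20,0,0,0,0.3],[1,-2,50,0,0,0,0.3],[1,-2,80,0,0,0,0.3],[1,-2,105,0,0,0,0.3],[1,-2,105,0,0,0,0.3]]
  ]
}}

```text
time_s: 8.1
tool_pos: [0.4579, 0.286, 0.0505]
ee_rot: [[0.999, 0.048, -0.007], [0.048, -0.999, -0.004], [-0.007, 0.004, -1.0]]
contact_force: [-0.6, -0.0, -1.7]
finger_gap: 0.0487
gripper_force: 40.0
```

```bash
python3 - <<'E'
from h import *
from plant import env
st(env); print(to(env,.461,.294,.012))
E
```

```text
t 8.1 p [0.4579 0.286  0.0505] yaw 2.77 F [-0.6 -0.  -1.7] gap 0.0487 gf 39.99153256416321
[ 3.7 -8.  38.4]
```

Request:
{"op": "play_rows", "data": {
  "increments": [
    [[3,-7,10,0,0,0,0.3],[3,-7,22,0,0,0,0.3],[3,-7,32,0,0,0,0.3],[3,-7,38,0,0,0,0.3],[3,-7,38,0,0,0,0.3]]
  ]
}}

```text
time_s: 8.52
tool_pos: [0.463, 0.296, 0.0155]
ee_rot: [[0.999, 0.05, -0.001], [0.05, -0.999, -0.001], [-0.001, 0.001, -1.0]]
contact_force: [-0.9, -0.2, -0.9]
finger_gap: 0.0487
gripper_force: 40.0
```

Request:
{"op": "play_rows", "data": {
  "increments": [
    [[0,0,3,0,0,0,0.3],[0,0,3,0,0,0,0.66],[0,0,3,0,0,0,0.66],[0,0,3,0,0,0,0.66],[0,0,3,0,0,0,0.66]]
  ]
}}

```text
time_s: 8.93
tool_pos: [0.4639, 0.2966, 0.014]
ee_rot: [[0.999, 0.05, 0.001], [0.05, -0.999, 0.0], [0.001, -0.0, -1.0]]
contact_force: [-0.7, 0.4, 0.3]
finger_gap: 0.0604
gripper_force: 0.0
```

Request:
{"op": "play_rows", "data": {
  "increments": [
    [[0,0,-15,0,0,0,0.66],[0,0,-50,0,0,0,0.66],[0,0,-90,0,0,0,0.66],[0,0,-130,0,0,0,0.66],[0,0,-170,0,0,0,0.66]]
  ]
}}

```text
time_s: 9.35
tool_pos: [0.4633, 0.2962, 0.1855]
ee_rot: [[0.999, 0.05, 0.0], [0.05, -0.999, 0.0], [0.0, -0.0, -1.0]]
contact_force: [0.7, 0.8, 0.3]
finger_gap: 0.0609
gripper_force: 0.0
```

Request:
{"op": "play_rows", "data": {
  "increments": [
    [[0,40,0,0,0,0,0.66],[0,80,0,0,0,0,0.66],[0,120,0,0,0,0,0.6],[0,160,0,0,0,0,0.6],[0,200,0,0,0,0,0.6]]
  ]
}}

```text
time_s: 9.77
tool_pos: [0.4733, 0.095, 0.1841]
ee_rot: [[0.999, 0.05, 0.001], [0.05, -0.999, 0.0], [0.001, -0.0, -1.0]]
contact_force: [1.0, -1.0, -0.1]
finger_gap: 0.0551
gripper_force: 0.0
```

```bash
python3 - <<'E'
from h import *
from plant import env
st(env); d=env.get_image('side'); e=env.get_image('top')
cv2.imwrite('pics/s3.png',np.hstack([cv2.resize(d['frame'][90:240,220:390,::-1],(400,353)),cv2.resize(e['frame'][140:290,170:340,::-1],(400,353))]))
print(to(env,.575,.055,.2)); print(plates(d,(.2,.7,-.6,.1)),plates(e,(.2,.7,-.6,.1)))
E
```

```text
t 9.7667 p [0.4733 0.095  0.1841] yaw 2.89 F [ 1.  -1.  -0.1] gap 0.0551 gf 0.0
[ 99.9  41.7 -16. ]
[((array([ 586.9, -199.2]), array([111.5,  50.5]), 2.6), [325, 262, 52, 28])] [((array([ 589.8, -199. ]), array([110.1,  51.1]), 2.2), [387, 176, 21, 39])]
```

View pics/s3.png

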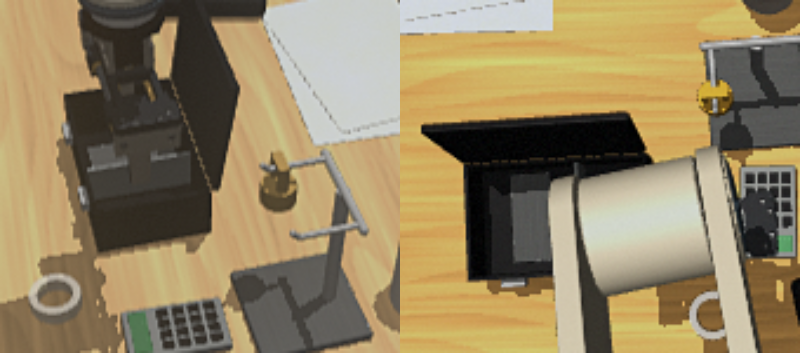

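Plate 1 lies flat in the wide bay, right panel (515,220). Now the weight.

Request:
{"op": "play_rows", "data": {
  "increments": [
    [[0,0,-36,0,0,0,0.6],[37,12,-40,0,0,0,0.6],[74,24,-40,0,0,0,0.6],[110,36,-40,0,0,0,0.6],[146,46,-40,0,0,0,0.6]]
  ]
}}

```text
time_s: 10.28
tool_pos: [0.6234, 0.0578, 0.2243]
ee_rot: [[0.999, 0.05, 0.001], [0.05, -0.999, 0.0], [0.001, -0.0, -1.0]]
contact_force: [-0.0, 0.3, -0.6]
finger_gap: 0.0554
gripper_force: 0.0
```

Request:
{"op": "play_rows", "data": {
  "increments": [
    [[0,0,10,0,0,0,0.6],[0,0,20,0,0,0,0.6],[0,0,20,0,0,0,0.6],[0,0,20,0,0,0,0.6]]
  ]
}}

```text
time_s: 10.62
tool_pos: [0.6197, 0.0585, 0.2024]
ee_rot: [[0.999, 0.05, -0.003], [0.05, -0.999, -0.0], [-0.003, -0.0, -1.0]]
contact_force: [-0.3, 0.3, 0.2]
finger_gap: 0.0549
gripper_force: 0.0
```

```bash
python3 - <<'E'
from h import *
from plant import env
st(env); d=env.get_image('side'); e=env.get_image('top')
cv2.imwrite('pics/s4.png',np.hstack([cv2.resize(d['frame'][110:230,280:400,::-1],(400,400)),cv2.resize(e['frame'][120:240,270:390,::-1],(400,400))]))
print(to(env,.6215,.0565,.163))
E
```

```text
t 10.6167 p [0.6197 0.0585 0.2024] yaw 2.88 F [-0.3  0.3  0.2] gap 0.0549 gf 0.0
[ 0.7  2.  40.8]
```

View pics/s4.png

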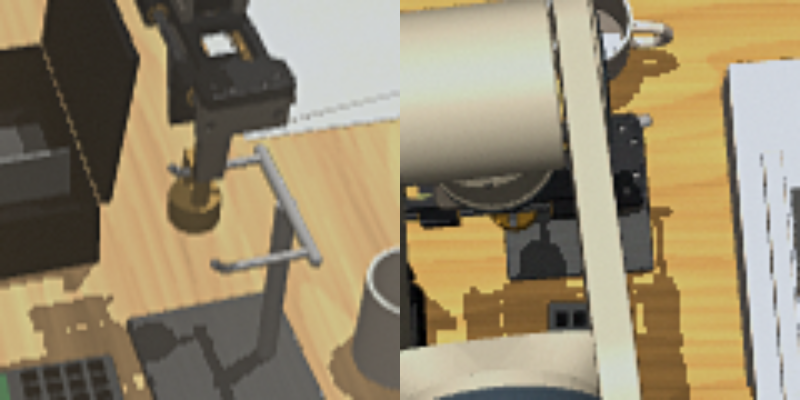

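Side panel: the open fingers are over the loop, and the weight body is at (193,205). Descend and grip across the loop's 30 mm width.

Request:
{"op": "play_rows", "data": {
  "increments": [
    [[1,2,12,0,0,0,0.6],[1,2,24,0,0,0,0.6],[1,2,34,0,0,0,0.6],[1,2,39,0,0,0,0.6],[1,2,39,0,0,0,0.6]]
  ]
}}

```text
time_s: 11.13
tool_pos: [0.6215, 0.0559, 0.1624]
ee_rot: [[0.999, 0.05, -0.003], [0.05, -0.999, -0.0], [-0.003, 0.0, -1.0]]
contact_force: [-0.1, 0.4, 0.7]
finger_gap: 0.0552
gripper_force: 0.0
```

```bash
python3 - <<'E'
from h import *
from plant import env
st(env); d=env.get_image('side'); 
cv2.imwrite('pics/s5.png',cv2.resize(d['frame'][130:210,310:410,::-1],(600,480)))
E
```

```text
t 11.1333 p [0.6215 0.0559 0.1624] yaw 2.84 F [-0.1  0.4  0.7] gap 0.0552 gf 0.0
```

View pics/s5.png

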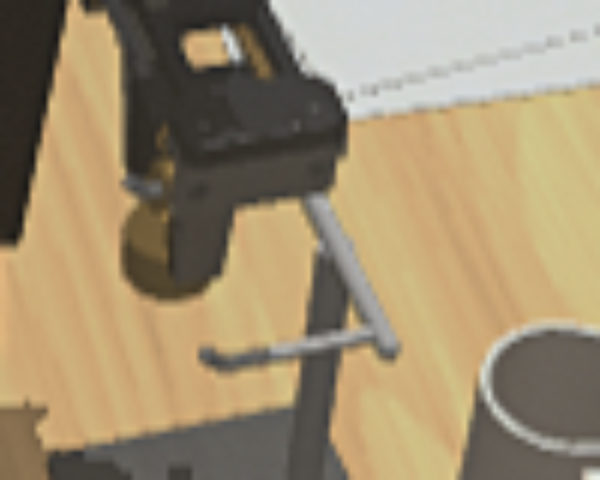

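The finger lines up with the body once parallax is allowed for. Closing.

Request:
{"op": "play_rows", "data": {
  "increments": [
    [[0,0,0,0,0,0,0.2],[0,0,0,0,0,0,0.2],[0,0,0,0,0,0,0.2],[0,0,0,0,0,0,0.2],[0,0,0,0,0,0,0.2]]
  ],
  "squeeze": 30
}}

```text
time_s: 11.6
tool_pos: [0.623, 0.0561, 0.1649]
ee_rot: [[0.999, 0.05, 0.001], [0.05, -0.999, 0.0], [0.001, -0.0, -1.0]]
contact_force: [0.3, 1.1, 1.6]
finger_gap: 0.0298
gripper_force: 30.0
```

Request:
{"op": "play_rows", "data": {
  "increments": [
    [[0,0,-3,0,0,0,0.2],[0,0,-7,0,0,0,0.2],[0,0,-12,0,0,0,0.2],[0,0,-12,0,0,0,0.2],[0,0,-12,0,0,0,0.2]]
  ]
}}

```text
time_s: 12.02
tool_pos: [0.623, 0.056, 0.177]
ee_rot: [[0.999, 0.05, 0.001], [0.05, -0.999, 0.0], [0.001, -0.0, -1.0]]
contact_force: [-0.3, 0.5, -1.2]
finger_gap: 0.03
gripper_force: 30.0
```

Request:
{"op": "play_rows", "data": {
  "increments": [
    [[-10,0,0,0,0,0,0.2],[-20,0,0,0,0,0,0.2],[-31,0,0,0,0,0,0.2],[-42,0,0,0,0,0,0.2],[-54,0,0,0,0,0,0.2]]
  ]
}}

```text
time_s: 12.43
tool_pos: [0.5671, 0.0532, 0.1764]
ee_rot: [[0.999, 0.05, -0.0], [0.05, -0.999, -0.0], [-0.0, -0.0, -1.0]]
contact_force: [-0.2, -0.3, -2.2]
finger_gap: 0.03
gripper_force: 30.0
```

```bash
python3 - <<'E'
from h import *
from plant import env
st(env); print(to(env,.4977,.1884,.17)); print(plates(env.get_image('side'),(.2,.7,-.6,.1)))
E
```

```text
t 12.4333 p [0.5671 0.0532 0.1764] yaw 2.85 F [-0.2 -0.3 -2.2] gap 0.03 gf 29.998526573181152
[ -62.6 -138.5    6.4]
[((array([ 586.9, -199.2]), array([111.5,  50.5]), 2.6), [325, 262, 52, 28])]
```

Request:
{"op": "play_rows", "data": {
  "increments": [
    [[-25,-20,0,0,0,0,0.2],[-45,-50,0,0,0,0,0.2],[-62,-85,0,0,0,0,0.2],[-62,-120,0,0,0,0,0.2],[-62,-138,0,0,0,0,0.2]]
  ]
}}

```text
time_s: 12.9
tool_pos: [0.4985, 0.1907, 0.1769]
ee_rot: [[0.999, 0.05, 0.0], [0.05, -0.999, 0.001], [0.001, -0.001, -1.0]]
contact_force: [0.5, -0.9, -2.3]
finger_gap: 0.0297
gripper_force: 30.0
```

Request:
{"op": "play_rows", "data": {
  "increments": [
    [[0,0,15,0,0,0,0.2],[0,0,30,0,0,0,0.2],[0,0,40,0,0,0,0.2],[0,0,50,0,0,0,0.2],[0,0,50,0,0,0,0.2]]
  ]
}}

```text
time_s: 13.32
tool_pos: [0.4987, 0.1874, 0.1247]
ee_rot: [[0.999, 0.049, -0.003], [0.049, -0.999, -0.001], [-0.003, 0.001, -1.0]]
contact_force: [0.3, -0.1, -1.6]
finger_gap: 0.0296
gripper_force: 30.0
```

```bash
python3 - <<'E'
from h import *
from plant import env
st(env); print(to(env,.4977,.1884,.04))
d=env.get_image('side'); e=env.get_image('top')
print(to(env,.4977,.1884,.04))
cv2.imwrite('pics/s6.png',np.hstack([cv2.resize(d['frame'][90:210,230:350,::-1],(400,400)),cv2.resize(e['frame'][160:280,180:300,::-1],(400,400))]))
E
```

```text
t 13.3167 p [0.4987 0.1874 0.1247] yaw 2.83 F [ 0.3 -0.1 -1.6] gap 0.0296 gf 29.99839961528778
[-0.7 -1.1 84.7]
[-2.1 -0.8 86.4]
```

View pics/s6.png

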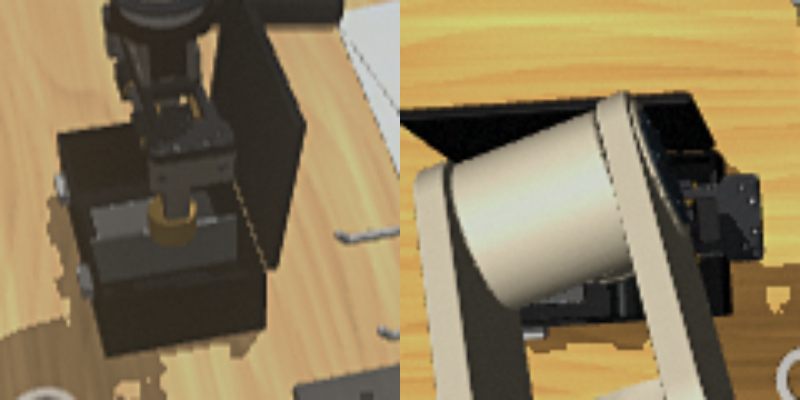

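The weight is upright over the narrow bay. Lowering.

Request:
{"op": "play_rows", "data": {
  "increments": [
    [[-1,-1,20,0,0,0,0.2],[-1,-1,42,0,0,0,0.2],[-1,-1,62,0,0,0,0.2],[-1,-1,76,0,0,0,0.2],[-1,-1,80,0,0,0,0.2]]
  ]
}}

```text
time_s: 13.83
tool_pos: [0.4984, 0.1885, 0.0452]
ee_rot: [[0.999, 0.049, -0.002], [0.049, -0.999, -0.001], [-0.002, 0.001, -1.0]]
contact_force: [-0.7, -0.4, -2.4]
finger_gap: 0.0299
gripper_force: 30.0
```

Request:
{"op": "play_rows", "data": {
  "increments": [
    [[0,0,1,0,0,0,0.2],[0,0,3,0,0,0,0.2],[0,0,5,0,0,0,0.2],[0,0,5,0,0,0,0.2]]
  ]
}}

```text
time_s: 14.17
tool_pos: [0.4996, 0.1892, 0.0422]
ee_rot: [[0.999, 0.05, 0.001], [0.05, -0.999, 0.001], [0.001, -0.0, -1.0]]
contact_force: [-0.6, 0.6, -2.2]
finger_gap: 0.0292
gripper_force: 30.0
```

Not yet touching; keep lowering until the load comes off, then release slightly.

Request:
{"op": "play_rows", "data": {
  "increments": [
    [[0,0,1,0,0,0,0.2],[0,0,2,0,0,0,0.2],[0,0,3,0,0,0,0.2],[0,0,3,0,0,0,0.2],[0,0,3,0,0,0,0.2]]
  ]
}}

```text
time_s: 14.58
tool_pos: [0.4991, 0.1891, 0.0386]
ee_rot: [[0.999, 0.05, 0.0], [0.05, -0.999, 0.0], [0.0, -0.0, -1.0]]
contact_force: [0.1, 0.1, -1.5]
finger_gap: 0.0294
gripper_force: 30.0
```

Request:
{"op": "play_rows", "data": {
  "increments": [
    [[0,0,1,0,0,0,0.2],[0,0,2,0,0,0,0.2],[0,0,2,0,0,0,0.2],[0,0,2,0,0,0,0.2]]
  ]
}}

```text
time_s: 14.92
tool_pos: [0.4993, 0.1891, 0.0385]
ee_rot: [[0.999, 0.05, 0.001], [0.05, -0.999, 0.0], [0.001, -0.0, -1.0]]
contact_force: [-7.1, -2.9, 24.3]
finger_gap: 0.0296
gripper_force: 30.0
```

Request:
{"op": "play_rows", "data": {
  "increments": [
    [[0,0,-1.5,0,0,0,0.2],[0,0,-1.5,0,0,0,0.39],[0,0,-1.5,0,0,0,0.39],[0,0,-1.5,0,0,0,0.39],[0,0,-1.5,0,0,0,0.39]]
  ]
}}

```text
time_s: 15.33
tool_pos: [0.4989, 0.189, 0.0378]
ee_rot: [[0.999, 0.05, -0.0], [0.05, -0.999, -0.0], [-0.0, 0.0, -1.0]]
contact_force: [-0.1, 0.6, -0.3]
finger_gap: 0.0355
gripper_force: 0.0
```

Request:
{"op": "play_rows", "data": {
  "increments": [
    [[0,0,-10,0,0,0,0.39],[0,0,-25,0,0,0,0.39],[0,0,-45,0,0,0,0.39],[0,0,-80,0,0,0,0.39],[0,0,-120,0,0,0,0.39]]
  ]
}}

```text
time_s: 15.75
tool_pos: [0.4975, 0.1885, 0.1583]
ee_rot: [[0.999, 0.05, -0.003], [0.05, -0.999, -0.001], [-0.003, 0.001, -1.0]]
contact_force: [0.8, 0.9, 0.6]
finger_gap: 0.0358
gripper_force: 0.0
```

Request:
{"op": "play_rows", "data": {
  "increments": [
    [[0,40,0,0,0,0,0],[0,80,0,0,0,0,0],[0,120,0,0,0,0,0],[0,160,0,0,0,0,0],[0,200,0,0,0,0,0]]
  ]
}}

```text
time_s: 16.17
tool_pos: [0.5087, -0.0124, 0.1589]
ee_rot: [[0.999, 0.05, 0.001], [0.05, -0.999, -0.0], [0.001, 0.0, -1.0]]
contact_force: [0.2, 0.0, 0.5]
finger_gap: 0.0045
gripper_force: 0.0
```

```bash
python3 - <<'E'
from h import *
from plant import env
st(env); d=env.get_image('side'); e=env.get_image('top')
cv2.imwrite('pics/s7.png',np.hstack([cv2.resize(d['frame'][90:210,230:350,::-1],(400,400)),cv2.resize(e['frame'][160:280,180:300,::-1],(400,400))]))
for i in(d,e): print(plates(i,(.2,.7,-.6,.1)))
print(to(env,.624,-.197,.16))
E
```

```text
t 16.1667 p [ 0.5087 -0.0124  0.1589] yaw 2.88 F [0.2 0.  0.5] gap 0.0045 gf 0.0
[((array([ 696.8, -308.8]), array([117.8,  14.9]), 89.4), [405, 285, 22, 50]), ((array([ 586.9, -199.2]), array([111.5,  50.5]), 2.6), [325, 262, 52, 28])]
[((array([ 590.1, -199. ]), array([109.6,  51.1]), 2.2), [387, 176, 21, 39])]
[106.6 186.6  -0.9]
```

View pics/s7.png

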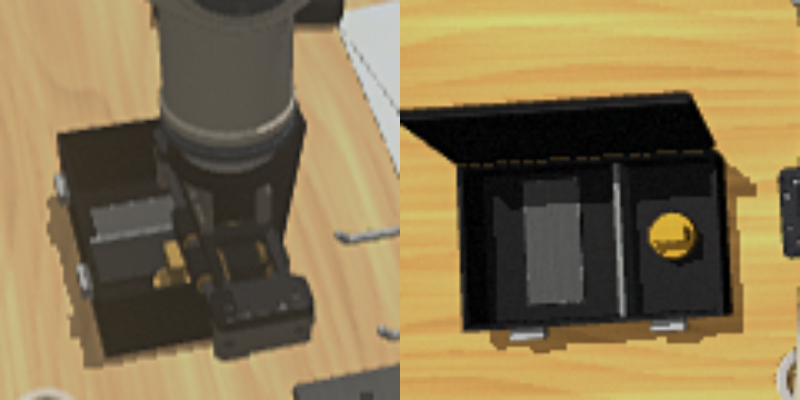

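Right panel: the weight stands upright (672,235) and the plate is flat (553,240). Now the second plate, keeping clear of peg 2.

Request:
{"op": "play_rows", "data": {
  "increments": [
    [[0,40,0,0,0,0,0],[0,80,0,0,0,0,0],[20,115,0,0,0,0,0],[50,140,0,0,0,0,0],[80,165,0,0,0,0,0]]
  ]
}}

```text
time_s: 16.68
tool_pos: [0.5976, -0.173, 0.1588]
ee_rot: [[0.999, 0.048, 0.0], [0.048, -0.999, 0.0], [0.0, -0.0, -1.0]]
contact_force: [-0.3, 0.4, 1.3]
finger_gap: 0.0001
gripper_force: 0.0
```

Request:
{"op": "play_rows", "data": {
  "increments": [
    [[26,21,0,0,0,0,0],[26,21,35,0,0,0,0],[26,21,65,0,0,0,0],[26,21,78,0,0,0,0],[26,21,78,0,0,0,0]]
  ]
}}

```text
time_s: 17.1
tool_pos: [0.6216, -0.19, 0.0768]
ee_rot: [[0.999, 0.05, -0.006], [0.05, -0.999, 0.002], [-0.006, -0.002, -1.0]]
contact_force: [-1.1, 0.3, -0.7]
finger_gap: 0.0001
gripper_force: 0.0
```

```bash
python3 - <<'E'
from h import *
from plant import env
st(env); print(plates(env.get_image('side'),(.2,.7,-.6,.1))); print(to(env,.6235,-.1975,.0725))
E
```

```text
t 17.1 p [ 0.6216 -0.19    0.0768] yaw 2.86 F [-1.1  0.3 -0.7] gap 0.0001 gf 0.0
[((array([ 540.6, -196.9]), array([172.9,  63.4]), 2.3), [290, 263, 78, 28])]
[0.3 7.2 6.5]
```

Request:
{"op": "play_rows", "data": {
  "increments": [
    [[0,3,0,0,0,0,0],[0,6,3,0,0,0,0],[0,6,6,0,0,0,0],[0,6,8.5,0,0,0,0],[0,6,8.5,0,0,0,0]]
  ]
}}

```text
time_s: 17.57
tool_pos: [0.6252, -0.1977, 0.0734]
ee_rot: [[0.999, 0.05, 0.002], [0.05, -0.999, -0.001], [0.002, 0.001, -1.0]]
contact_force: [-2.7, 0.1, 11.5]
finger_gap: 0.0004
gripper_force: 5.4
```

Request:
{"op": "play_rows", "data": {
  "increments": [
    [[0,0,0.5,0,0,0,0],[0,0,0.5,0,0,0,0],[0,0,0.5,0,0,0,0]]
  ]
}}

```text
time_s: 17.82
tool_pos: [0.6253, -0.1977, 0.0734]
ee_rot: [[0.999, 0.05, 0.002], [0.05, -0.999, -0.001], [0.002, 0.001, -1.0]]
contact_force: [-4.2, 0.6, 13.0]
finger_gap: 0.0003
gripper_force: 6.8
```

Request:
{"op": "play_rows", "data": {
  "increments": [
    [[-5,0,0.6,0,0,0,0],[-11,0,0.8,0,0,0,0],[-18,0,1,0,0,0,0],[-26,0,1,0,0,0,0],[-34,0,1,0,0,0,0]]
  ]
}}

```text
time_s: 18.23
tool_pos: [0.5945, -0.2, 0.0734]
ee_rot: [[0.999, 0.049, 0.009], [0.049, -0.999, -0.003], [0.009, 0.003, -1.0]]
contact_force: [5.9, -0.5, 12.9]
finger_gap: 0.0004
gripper_force: 6.4
```

Request:
{"op": "play_rows", "data": {
  "increments": [
    [[-9,0,0,0,0,0,0],[-18,0,0,0,0,0,0],[-28,0,0,0,0,0,0],[-38,0,0,0,0,0,0],[-48,0,0,0,0,0,0]]
  ]
}}

```text
time_s: 18.65
tool_pos: [0.5467, -0.2026, 0.0734]
ee_rot: [[0.999, 0.049, 0.01], [0.049, -0.999, -0.003], [0.01, 0.003, -1.0]]
contact_force: [6.4, -0.0, 13.1]
finger_gap: 0.0003
gripper_force: 7.0
```

Request:
{"op": "play_rows", "data": {
  "increments": [
    [[-10,0,0,0,0,0,0],[-20,0,0,0,0,0,0],[-28,0,0,0,0,0,0],[-32,0,0,0,0,0,0],[-32,0,0,0,0,0,0]]
  ]
}}

```text
time_s: 19.07
tool_pos: [0.514, -0.2044, 0.0733]
ee_rot: [[0.999, 0.049, 0.009], [0.049, -0.999, -0.003], [0.008, 0.004, -1.0]]
contact_force: [2.3, -1.3, 17.7]
finger_gap: 0.0006
gripper_force: 9.1
```

```bash
python3 - <<'E'
from h import *
from plant import env
st(env); print(plates(env.get_image('side'),(.2,.7,-.6,.1)));print(plates(env.get_image('top'),(.2,.7,-.6,.1)))
E
```

```text
t 19.0667 p [ 0.514  -0.2044  0.0733] yaw 2.82 F [ 2.3 -1.3 17.7] gap 0.0006 gf 9.08090568962507
[((array([ 460.6, -205.4]), array([101.5,  81.7]), 81.1), [277, 268, 39, 41])]
[]
```

Request:
{"op": "play_rows", "data": {
  "increments": [
    [[-7,0,0,0,0,0,0],[-13,0,0,0,0,0,0],[-13,0,0,0,0,0,0],[-13,0,-20,0,0,0,0.76],[-13,0,-60,0,0,0,0.76]]
  ]
}}

```text
time_s: 19.58
tool_pos: [0.4951, -0.2026, 0.128]
ee_rot: [[0.999, 0.049, -0.005], [0.049, -0.999, 0.002], [-0.005, -0.003, -1.0]]
contact_force: [-0.0, 0.5, -0.8]
finger_gap: 0.0116
gripper_force: 0.0
```

Request:
{"op": "play_rows", "data": {
  "increments": [
    [[-35,0,0,0,0,0,0.76],[-67,0,0,0,0,0,0.76],[-67,0,0,0,0,0,0.76],[-67,0,0,0,0,0,0.76],[-67,0,0,0,0,0,0.76]]
  ]
}}

```text
time_s: 20.0
tool_pos: [0.4314, -0.2072, 0.1306]
ee_rot: [[0.999, 0.049, 0.002], [0.049, -0.999, -0.001], [0.002, 0.001, -1.0]]
contact_force: [0.0, 0.3, 0.3]
finger_gap: 0.0447
gripper_force: 0.0
```

```bash
python3 - <<'E'
from h import *
from plant import env
st(env); print(plates(env.get_image('side'),(.2,.7,-.6,.1)));print(plates(env.get_image('top'),(.2,.7,-.6,.1)))
print(to(env,.433,-.208,.0595))
E
```

```text
t 20.0 p [ 0.4314 -0.2072  0.1306] yaw 2.81 F [0.  0.3 0.3] gap 0.0447 gf 0.0
[((array([ 463.6, -208. ]), array([110.5,  50.1]), 4.2), [274, 274, 50, 30])]
[((array([ 493. , -203.6]), array([50.2, 58.4]), 88.8), [391, 219, 19, 22])]
[ 1.2  0.9 70.7]
```

Request:
{"op": "play_rows", "data": {
  "increments": [
    [[1,0,0,0,0,0,0.76],[1,0,0,0,0,0,0.76],[1,0,0,0,0,0,0.76],[1,0,0,0,0,0,0.76]]
  ]
}}

```text
time_s: 20.43
tool_pos: [0.4318, -0.2067, 0.1298]
ee_rot: [[0.999, 0.05, -0.0], [0.05, -0.999, 0.0], [-0.0, -0.0, -1.0]]
contact_force: [0.8, 0.1, 0.7]
finger_gap: 0.0696
gripper_force: 0.0
```

Request:
{"op": "play_rows", "data": {
  "increments": [
    [[0,0,25,0,0,0,0.76],[0,0,45,0,0,0,0.76],[0,0,60,0,0,0,0.76],[0,0,71,0,0,0,0.76],[0,0,71,0,0,0,0.76]]
  ]
}}

```text
time_s: 20.85
tool_pos: [0.4302, -0.2061, 0.057]
ee_rot: [[0.999, 0.05, -0.003], [0.05, -0.999, 0.002], [-0.003, -0.002, -1.0]]
contact_force: [-0.4, 0.0, -0.2]
finger_gap: 0.0701
gripper_force: 0.0
```

Request:
{"op": "play_rows", "data": {
  "increments": [
    [[0,0,0,0,0,0,0.3],[0,0,0,0,0,0,0.3],[0,0,0,0,0,0,0.3],[0,0,0,0,0,0,0.3],[0,0,0,0,0,0,0.3]]
  ],
  "squeeze": 40
}}

```text
time_s: 21.27
tool_pos: [0.4321, -0.2071, 0.0597]
ee_rot: [[0.999, 0.05, 0.001], [0.05, -0.999, -0.001], [0.001, 0.001, -1.0]]
contact_force: [0.2, -0.3, 1.3]
finger_gap: 0.0486
gripper_force: 39.9
```

Request:
{"op": "play_rows", "data": {
  "increments": [
    [[0,0,-15,0,0,0,0.3],[0,0,-40,0,0,0,0.3],[0,0,-70,0,0,0,0.3],[0,-20,-100,0,0,0,0.3],[0,-50,-100,0,0,0,0.3]]
  ]
}}

```text
time_s: 21.68
tool_pos: [0.4325, -0.159, 0.1643]
ee_rot: [[0.999, 0.047, 0.008], [0.047, -0.999, -0.004], [0.008, 0.004, -1.0]]
contact_force: [1.8, 0.5, -1.0]
finger_gap: 0.0486
gripper_force: 39.9
```

Request:
{"op": "play_rows", "data": {
  "increments": [
    [[4,-38,0,0,0,0,0.3],[8,-76,0,0,0,0,0.3],[12,-114,0,0,0,0,0.3],[16,-152,0,0,0,0,0.3],[20,-190,0,0,0,0,0.3]]
  ]
}}

```text
time_s: 22.1
tool_pos: [0.4392, 0.0356, 0.1594]
ee_rot: [[0.999, 0.049, 0.001], [0.049, -0.999, 0.0], [0.001, 0.0, -1.0]]
contact_force: [0.3, -0.3, -0.6]
finger_gap: 0.049
gripper_force: 39.9
```

Request:
{"op": "play_rows", "data": {
  "increments": [
    [[4,-38,0,0,0,0,0.3],[8,-76,0,0,0,0,0.3],[12,-114,0,0,0,0,0.3],[16,-152,0,0,0,0,0.3],[20,-190,0,0,0,0,0.3]]
  ]
}}

```text
time_s: 22.52
tool_pos: [0.4497, 0.2266, 0.1593]
ee_rot: [[0.999, 0.05, 0.0], [0.05, -0.999, 0.0], [0.0, -0.0, -1.0]]
contact_force: [0.0, -0.3, -1.0]
finger_gap: 0.0485
gripper_force: 39.9
```

Request:
{"op": "play_rows", "data": {
  "increments": [
    [[6,-36,0,0,0,0,0.3],[12,-69,0,0,0,0,0.3],[12,-69,0,0,0,0,0.3],[12,-69,0,0,0,0,0.3],[12,-69,0,0,0,0,0.3]]
  ]
}}

```text
time_s: 22.93
tool_pos: [0.4581, 0.2935, 0.1587]
ee_rot: [[0.999, 0.05, -0.001], [0.05, -0.999, -0.001], [-0.001, 0.001, -1.0]]
contact_force: [-0.2, 0.9, -0.9]
finger_gap: 0.0488
gripper_force: 39.9
```

```bash
python3 - <<'E'
from h import *
from plant import env
st(env); d=env.get_image('side'); e=env.get_image('top')
cv2.imwrite('pics/s8.png',np.hstack([cv2.resize(d['frame'][60:240,190:370,::-1],(400,400)),cv2.resize(e['frame'][150:290,170:310,::-1],(400,400))]))
print(to(env,.460,.295,.06))
E
```

```text
t 22.9333 p [0.4581 0.2935 0.1587] yaw 2.89 F [-0.2  0.9 -0.9] gap 0.0488 gf 39.92828071117401
[ 1.9 -2.1 98.9]
```

View pics/s8.png

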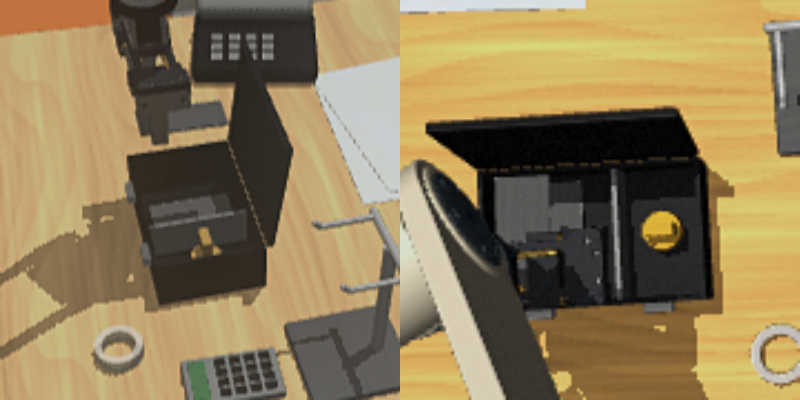

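Request:
{"op": "play_rows", "data": {
  "increments": [
    [[2,-2,20,0,0,0,0.3],[2,-2,50,0,0,0,0.3],[2,-2,80,0,0,0,0.3],[2,-2,105,0,0,0,0.3],[2,-2,105,0,0,0,0.3]]
  ]
}}

```text
time_s: 23.45
tool_pos: [0.4578, 0.2931, 0.0501]
ee_rot: [[0.999, 0.048, -0.006], [0.048, -0.999, -0.004], [-0.006, 0.004, -1.0]]
contact_force: [-1.1, -1.8, -1.5]
finger_gap: 0.0486
gripper_force: 39.9
```

```bash
python3 - <<'E'
from h import *
from plant import env
st(env); print(to(env,.461,.295,.016))
E
```

```text
t 23.45 p [0.4578 0.2931 0.0501] yaw 2.75 F [-1.1 -1.8 -1.5] gap 0.0486 gf 39.92892801761627
[ 3.5 -1.9 34.1]
```

Request:
{"op": "play_rows", "data": {
  "increments": [
    [[1,0,10,0,0,0,0.3],[1,0,20,0,0,0,0.3],[1,0,28,0,0,0,0.3],[1,0,35,0,0,0,0.3],[1,0,36,0,0,0,0.3]]
  ]
}}

```text
time_s: 23.87
tool_pos: [0.4613, 0.2961, 0.0173]
ee_rot: [[0.999, 0.05, -0.001], [0.05, -0.999, -0.0], [-0.001, 0.0, -1.0]]
contact_force: [0.1, 1.2, -1.6]
finger_gap: 0.0485
gripper_force: 39.9
```

Request:
{"op": "play_rows", "data": {
  "increments": [
    [[0,0,0,0,0,0,0.3],[0,0,0,0,0,0,0.66],[0,0,0,0,0,0,0.66],[0,0,0,0,0,0,0.66],[0,0,0,0,0,0,0.66]]
  ]
}}

```text
time_s: 24.28
tool_pos: [0.4619, 0.2965, 0.0184]
ee_rot: [[0.999, 0.05, 0.001], [0.05, -0.999, 0.0], [0.001, -0.0, -1.0]]
contact_force: [-0.0, -0.4, 0.2]
finger_gap: 0.0603
gripper_force: 0.0
```

Request:
{"op": "play_rows", "data": {
  "increments": [
    [[0,0,-15,0,0,0,0.66],[0,0,-50,0,0,0,0.66],[0,0,-90,0,0,0,0],[0,0,-130,0,0,0,0],[0,0,-165,0,0,0,0]]
  ]
}}

```text
time_s: 24.7
tool_pos: [0.4617, 0.2964, 0.1857]
ee_rot: [[0.999, 0.05, 0.001], [0.05, -0.999, 0.001], [0.001, -0.001, -1.0]]
contact_force: [0.9, 0.3, 0.0]
finger_gap: 0.0426
gripper_force: 0.0
```

Request:
{"op": "play_rows", "data": {
  "increments": [
    [[0,40,-35,0,0,0,0],[0,80,-65,0,0,0,0],[0,120,-65,0,0,0,0],[0,160,-65,0,0,0,0],[0,200,-65,0,0,0,0]]
  ]
}}

```text
time_s: 25.12
tool_pos: [0.4713, 0.1069, 0.2495]
ee_rot: [[0.999, 0.051, 0.003], [0.051, -0.999, 0.001], [0.003, -0.0, -1.0]]
contact_force: [1.0, 0.2, 0.4]
finger_gap: 0.0093
gripper_force: 0.0
```

Request:
{"op": "play_rows", "data": {
  "increments": [
    [[0,40,0,0,0,0,0],[0,80,0,0,0,0,0],[0,80,0,0,0,0,0]]
  ]
}}

```text
time_s: 25.37
tool_pos: [0.4748, 0.0226, 0.2483]
ee_rot: [[0.999, 0.045, 0.001], [0.045, -0.999, -0.002], [0.001, 0.002, -1.0]]
contact_force: [0.8, 0.8, -0.1]
finger_gap: 0.0005
gripper_force: 0.0
```

```bash
python3 - <<'E'
from h import *
from plant import env
st(env); d=env.get_image('side'); e=env.get_image('top')
cv2.imwrite('pics/s9.png',np.hstack([cv2.resize(d['frame'][60:240,210:390,::-1],(400,400)),cv2.resize(e['frame'][150:290,170:310,::-1],(400,400))]))
Q=cloud(e)
r=(abs(Q[...,0]-.49)<.05)&(abs(Q[...,1]-.296)<.02); print('bay z',np.percentile(Q[r][:,2],[2,25,50,75,98]).round(4))
r=(abs(Q[...,0]-.49)<.08)&(abs(Q[...,1]-.25)<.12); h=cv2.cvtColor(e['frame'],cv2.COLOR_RGB2HSV); b=r&(h[...,1]>110)&(h[...,2]>90); print('weight',np.median(Q[b],0).round(3),Q[b][:,2].max())
# lid fit
L=cloud(d)
for q in(Q,L):
    m=(q[...,2]>.1)&(q[...,2]<.235)&(q[...,1]>.15)&(q[...,1]<.36)&(q[...,0]>.55)&(q[...,0]<.63); p=q[m]; A=np.c_[p[:,1:],np.ones(len(p))]; print(m.sum(),np.linalg.lstsq(A,p[:,0],rcond=None)[0].round(4),p.max(0).round(3))
E
```

```text
t 25.3667 p [0.4748 0.0226 0.2483] yaw 2.61 F [ 0.8  0.8 -0.1] gap 0.0005 gf 0.0
bay z [0.0075 0.0109 0.0129 0.0145 0.0177]
weight [0.421 0.219 0.004] 0.07325107766185467
1254 [-0.0413  0.1724  0.5625] [0.601 0.36  0.226]
1064 [-0.0433  0.1651  0.5607] [0.597 0.36  0.223]
```

View pics/s9.png

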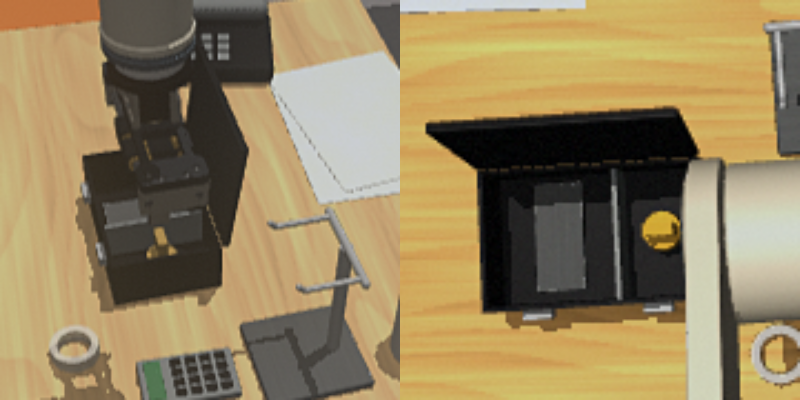

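Both plates are stacked flat (z about 12 mm, right panel (560,240)) and the weight is upright (660,230). Nothing else is left to pack. Going over and behind the lid.

Request:
{"op": "play_rows", "data": {
  "increments": [
    [[0,0,-25,0,0,0,0],[40,0,-30,0,0,0,0],[80,0,-30,0,0,0,0],[120,0,-30,0,0,0,0],[160,0,-30,0,0,0,0]]
  ]
}}

```text
time_s: 25.88
tool_pos: [0.6364, 0.0384, 0.2782]
ee_rot: [[0.999, 0.051, 0.001], [0.051, -0.999, 0.001], [0.001, -0.0, -1.0]]
contact_force: [1.0, 0.3, 0.9]
finger_gap: 0.0003
gripper_force: 0.0
```

Request:
{"op": "play_rows", "data": {
  "increments": [
    [[18,-35,0,0,0,0,0],[18,-75,0,0,0,0,0],[18,-115,0,0,0,0,0],[18,-155,0,0,0,0,0],[18,-195,0,0,0,0,0]]
  ]
}}

```text
time_s: 26.3
tool_pos: [0.642, 0.2358, 0.2775]
ee_rot: [[0.999, 0.051, -0.001], [0.051, -0.999, 0.0], [-0.0, -0.0, -1.0]]
contact_force: [0.8, 0.5, -0.4]
finger_gap: 0.0006
gripper_force: 0.0
```

Request:
{"op": "play_rows", "data": {
  "increments": [
    [[0,-25,0,0,0,0,0],[0,-25,0,0,0,0,0],[0,-25,0,0,0,0,0]]
  ]
}}

```text
time_s: 26.55
tool_pos: [0.6407, 0.2599, 0.2773]
ee_rot: [[0.999, 0.054, -0.001], [0.054, -0.999, -0.0], [-0.001, 0.0, -1.0]]
contact_force: [0.5, 0.0, 0.6]
finger_gap: 0.0002
gripper_force: 0.0
```

```bash
python3 - <<'E'
from h import *
from plant import env
st(env)
for p in((.640,.25,.177),(.603,.25,.176)): print(to(env,*p))
E
```

```text
t 26.55 p [0.6407 0.2599 0.2773] yaw 3.1 F [0.5 0.  0.6] gap 0.0002 gf 0.0
[ -1.1   9.9 100.3]
[-38.1   7.9 101.4]
```

Request:
{"op": "play_rows", "data": {
  "increments": [
    [[0,5,30,0,0,0,0],[0,5,60,0,0,0,0],[0,5,85,0,0,0,0],[0,5,100,0,0,0,0],[0,5,100,0,0,0,0]]
  ]
}}

```text
time_s: 26.97
tool_pos: [0.6397, 0.2503, 0.1738]
ee_rot: [[0.999, 0.049, -0.006], [0.049, -0.999, -0.003], [-0.006, 0.002, -1.0]]
contact_force: [-0.3, 0.7, -0.2]
finger_gap: 0.0003
gripper_force: 0.0
```

Request:
{"op": "play_rows", "data": {
  "increments": [
    [[-14,0,0,0,0,0,0],[-28,0,0,0,0,0,0],[-40,0,0,0,0,0,0],[-50,0,0,0,0,0,0],[-60,0,-1,0,0,0,0]]
  ]
}}

```text
time_s: 27.38
tool_pos: [0.5826, 0.2488, 0.1803]
ee_rot: [[0.999, 0.049, 0.003], [0.049, -0.999, 0.001], [0.003, -0.001, -1.0]]
contact_force: [2.5, 0.4, 0.1]
finger_gap: 0.0006
gripper_force: 1.3
```

Request:
{"op": "play_rows", "data": {
  "increments": [
    [[-16,0,0,0,0,0,0],[-36,0,4,0,0,0,0],[-55,0,9,0,0,0,0],[-69,0,16,0,0,0,0],[-82,0,25,0,0,0,0]]
  ]
}}

```text
time_s: 27.8
tool_pos: [0.5002, 0.245, 0.155]
ee_rot: [[0.999, 0.05, 0.003], [0.05, -0.999, 0.001], [0.003, -0.001, -1.0]]
contact_force: [2.1, 0.4, -0.7]
finger_gap: 0.0005
gripper_force: 0.9
```

```bash
python3 - <<'E'
from h import *
from plant import env
st(env); q=cloud(env.get_image('side')); m=(q[...,2]>.075)&(q[...,2]<.22)&(q[...,1]>.14)&(q[...,1]<.2)&(q[...,0]>.40)&(q[...,0]<.6); p=q[m]
A=np.c_[p[:,2],np.ones(len(p))]; print(m.sum(),np.linalg.lstsq(A,p[:,0],rcond=None)[0].round(4),np.percentile(p,[2,98],axis=0).round(3))
E
```

```text
t 27.8 p [0.5002 0.245  0.155 ] yaw 2.85 F [ 2.1  0.4 -0.7] gap 0.0005 gf 0.8539869775995612
638 [-1.0505  0.6529] [[0.459 0.142 0.08 ]
 [0.568 0.199 0.18 ]]
```

The lid is at about 45°, as planned. Continue down.

Request:
{"op": "play_rows", "data": {
  "increments": [
    [[-11,0,10,0,0,0,0],[-21,0,22,0,0,0,0],[-30,0,35,0,0,0,0],[-37,0,47,0,0,0,0],[-42,0,60,0,0,0,0]]
  ]
}}

```text
time_s: 28.27
tool_pos: [0.4586, 0.243, 0.0944]
ee_rot: [[0.999, 0.05, 0.001], [0.05, -0.999, 0.001], [0.001, -0.001, -1.0]]
contact_force: [2.0, -0.4, 0.6]
finger_gap: 0.0006
gripper_force: 0.6
```

Request:
{"op": "play_rows", "data": {
  "increments": [
    [[-3,0,6,0,0,0,0],[-4,0,11,0,0,0,0],[-4,0,14,0,0,0,0],[-4,0,16,0,0,0,0],[-4,0,16,0,0,0,0]]
  ]
}}

```text
time_s: 28.68
tool_pos: [0.4542, 0.2425, 0.0797]
ee_rot: [[0.999, 0.049, -0.001], [0.049, -0.999, -0.0], [-0.001, 0.0, -1.0]]
contact_force: [-8.0, -3.5, 22.4]
finger_gap: 0.0006
gripper_force: 11.0
```

The lid has bottomed out (22 N at z = 79.7 mm). Retreat and verify.

Request:
{"op": "play_rows", "data": {
  "increments": [
    [[0,0,-15,0,0,0,0],[0,0,-45,0,0,0,0],[0,0,-85,0,0,0,0],[0,0,-125,0,0,0,0],[0,0,-140,0,0,0,0]]
  ]
}}

```text
time_s: 29.1
tool_pos: [0.4568, 0.2437, 0.2237]
ee_rot: [[0.999, 0.05, 0.006], [0.049, -0.999, 0.003], [0.007, -0.003, -1.0]]
contact_force: [1.2, 1.1, 0.4]
finger_gap: 0.0004
gripper_force: 0.0
```

Request:
{"op": "play_rows", "data": {
  "increments": [
    [[0,40,0,0,0,0,0],[0,80,0,0,0,0,0],[0,120,0,0,0,0,0],[0,160,0,0,0,0,0],[0,200,0,0,0,0,0]]
  ]
}}

```text
time_s: 29.52
tool_pos: [0.4644, 0.0411, 0.2187]
ee_rot: [[0.999, 0.05, 0.001], [0.05, -0.999, 0.0], [0.001, -0.0, -1.0]]
contact_force: [0.7, 1.0, -0.2]
finger_gap: 0.0003
gripper_force: 0.0
```

Request:
{"op": "play_rows", "data": {
  "increments": [
    [[0,40,0,0,0,0,0],[0,80,0,0,0,0,0],[0,80,0,0,0,0,0],[0,80,0,0,0,0,0],[0,80,0,0,0,0,0]]
  ]
}}

```text
time_s: 29.93
tool_pos: [0.4684, -0.0372, 0.2182]
ee_rot: [[0.999, 0.048, 0.0], [0.048, -0.999, 0.0], [0.0, -0.0, -1.0]]
contact_force: [-0.1, 0.1, 0.7]
finger_gap: 0.0004
gripper_force: 0.0
```

```bash
python3 - <<'E'
from h import *
from plant import env
st(env); e=env.get_image('top'); d=env.get_image('side'); cv2.imwrite('pics/end.png',e['frame'][...,::-1])
for i in(e,d):
    q=cloud(i); m=(abs(q[...,0]-.495)<.055)&(abs(q[...,1]-.253)<.09)&(q[...,2]<.15); p=q[m]; A=np.c_[p[:,:2],np.ones(len(p))]; w=np.linalg.lstsq(A,p[:,2],rcond=None)[0]; print(w.round(4),np.percentile(p[:,2],[2,50,98]).round(4))
E
```

```text
t 29.9333 p [ 0.4684 -0.0372  0.2182] yaw 2.76 F [-0.1  0.1  0.7] gap 0.0004 gf 0.0
[-0.0052  0.0018  0.0846] [0.0776 0.0825 0.0872]
[-0.0117 -0.0003  0.0855] [0.0765 0.0802 0.084 ]
```

View pics/end.png

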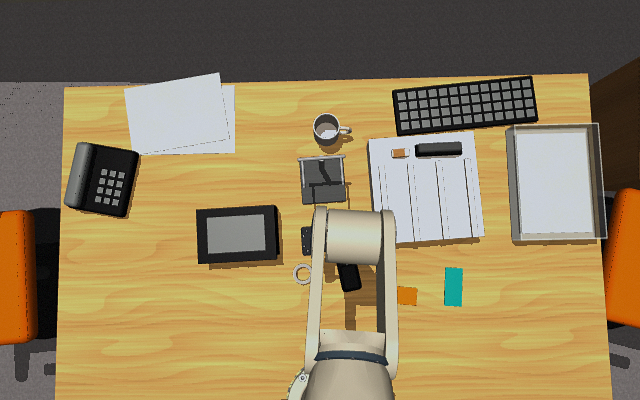

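The lid is flat at case (238,235), the riser lanes are empty, and the other objects have not moved. Handing in.

```bash
python3 -c "
from plant import env
print(env.close_job())"
```

```text
the job is handed in; nothing more can be done
None
```

I packed both steel plates flat in the wide bay and stood the one brass weight present upright in the narrow bay, then shut the lid fully and handed the job in at about 30 s; no verdict came back.

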